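# Set the potted succulents on their matching saucers

### The arm

A 6-joint arm with a two-finger parallel gripper is mounted at the origin on the work surface. World frame = base frame: x ahead of the robot, y to its left, z up, the work surface at z = 0. Lengths are in m, angles in rad, forces in N, time in s.
With the tool pointing down it reaches from about 0.25 to 0.725 m from the base axis. Payload 4 kg.
Tool frame: the origin (TCP) lies on the centre line of the jaws, within the pads' length; the fingertips stand ahead of it and the grasp point (between the pads) lies 3 mm ahead of it (bot.tcp_to_tips is the z of the fingertips in the tool frame, in m); z points along the fingers, y is the line along which they close (so a half turn about z gives the same grasp; the last joint's range is limited). The gripper opens to 85 mm and grips with 20 to 120 N. Pads are 22 mm wide; open, the fingers measure 114 mm over their backs; the gripper's body (76 mm by 85 mm) begins 54 mm behind the grasp point. The pads swing forward as they close: fully open they stand 13 mm farther back than shut.
Start: joints at [1.132, 0.241, 0.005, 1.335, 0, 1.571], TCP at [0.212, 0.453, 0.253] pointing down, gripper open.
Joint ranges: [-2.72, 2.72], [-1.05, 1.87], [-1.09, 1.28], [-1.99, 2.15], [-1.42, 1.44], [-3.14, 3.14]. Speed limits (rad/s): [2.79, 2.79, 3.14, 3.14, 3.14, 3.14].

### API

Orientations are given as a unit quaternion [x, y, z, w].
In Python, from workcell import telemetry, camera, camera_params, ticket, boxes_of, cut_out, spot_point, bot gives the robot as it stands.
- The arm moves only by the shell command python3 -m creep 'ROWS'. ROWS is text: rows parted by semicolons, each of 5 numbers parted by spaces: the opening, from 0 (shut) to 1 (fully open), then the shift along the tool's x, y, z in units of 150 mm (1.0 is 150 mm), then the turn about the tool's z in units of 180 degrees (1.0 is 180 degrees). In form: claw x y z turn; .... A call has 1 to 12 rows; each row is the pose to reach, as a shift and turn from the pose commanded when the call began, along the tool's axes at that moment, turning the shorter way round; what a row does not reach only later rows make up. A row lasts 1/8 s, in which the tool goes at most 62.5 mm and 10.7 degrees, less where a joint would pass 70% of its speed; a pose out of reach is approached as far as the arm can. A call with a number of a shift or a turn outside -1 to 1 is refused whole. A call with a gripper value outside its range is refused whole. The fingers move at their own pace and stop on an object; the grip force is fixed at half the most. Time passes only in rows, so rows that repeat a pose let the fingers close. It gives the time, the measured TCP pose, the force, the opening and the grip force at its end, in the units of the state.
- telemetry.get_obs(): the state, without advancing time (a new reading comes with each control period).
- camera(name): name is "scene" or "top"; returns the picture (480x640x3 uint8, red, green, blue); there is no depth.
- camera_params(name): a dict with "camera_matrix" (3x3 intrinsics, pixels), "eye" and "attitude" of the camera in the world. Camera axes: x right, y down, z forward; pixel columns grow to the right and rows downward; lengths in m; the calibration is good to about 2 mm. A picture is of the moment at which its call begins. camera_params takes no time and is no camera call.
- ticket.job_done(): hands the job in; it is judged then, once.
Trained networks look in the newest picture that a camera, given by its name, has taken for a name from the list of things; names that differ only in an ending like _2 or _b are one class to them, and where a whole thing is asked for, a point or a joint stands for the part that bears it (a point fixed in the world has none). Each returns a list of dicts, best first, with "conf" (0 to 1); they miss things now and then, are a little off and sometimes report something else, mostly with a low value. They report only what shows in the picture. A call takes as long as a camera call.
- boxes_of(thing, camera): "at" ([x, y, z] in m, in world coordinates, good to about 4 mm: the middle of the surface that is visible of it).
- cut_out(thing, camera): "pixels" (480x640 bool, what is visible of it).
- spot_point(thing, camera): "at" ([x, y, z] in m, in world coordinates, good to about 4 mm: a listed point, or the origin of a listed thing).
The state is a dict: "clock": time; "joint_pos": joint angles; "joint_vel": joint speeds; "tau": joint torques, N m; "eef_pos": TCP position; "tool_rot": TCP orientation; "ft_force": force on the tool from outside, world axes, zero at the start; "ft_torque": the same for the moment, N m; "grip_width": finger opening in m; "grasp_force": force on a finger pad.
Only numpy, scipy, OpenCV 4.12 (cv2) and the standard library are available. Lean on these libraries where they do the work, as an engineer would, in place of code of your own. Each camera call takes 0.05 s, during which the arm holds its last target. There are 200 camera calls.

### The job

Set each of the four glazed succulent pots upright and flat in the middle of the saucer of its own colour on the slatted wooden stand, the square white pot lined up with the sides of its square saucer. Put them down gently and keep them upright; leave the saucers where they lie, and leave the terracotta cactus pot and the amber jar alone.

Things in the scene. Friction and masses are not known exactly. Their poses are not given: they have to be found in the camera images.
- pot_pink: Rose-pink glazed round pot with a dark red and green rosette. Collar 60 mm in diameter from 36 to 58 mm above the foot, tapering below to a foot 48 mm across. Origin: centre of its underside, z up. Rim 58 mm, plant about 80 mm above the foot. About 0.24 kg. Grip it across the collar, about 46 mm above the foot. Stands on the bench; its yaw does not matter.
- pot_blue: Cobalt-blue glazed straight round pot with two pale blue lines and pink-tipped finger-like leaves. 58 mm in diameter from 8 to 58 mm above the foot; foot 48 mm across. Origin: centre of its underside, z up. Rim 58 mm, plant about 80 mm above the foot. About 0.24 kg. Grip it about 46 mm above the foot. Stands on the bench; its yaw does not matter.
- pot_green: Green glazed round-bellied pot with a pale yellow rosette. Belly 62 mm in diameter and upright from 20 to 48 mm above the foot, closing to a 54 mm rim; foot 48 mm across. Origin: centre of its underside, z up. Rim 58 mm, plant about 80 mm above the foot. About 0.24 kg. Grip it across the belly, about 38 to 44 mm above the foot. Stands on the bench; its yaw does not matter.
- pot_white: White glazed square pot with fluted faces and pale green, orange-tipped plump leaves. 56 mm square from 6 to 58 mm above the foot; foot 48 mm square. x and y axes run square to its faces. Origin: centre of its underside, z up. Rim 58 mm, plant about 80 mm above the foot. About 0.24 kg. Grip it across two facing sides, about 46 mm above the foot. Stands on the bench, turned at random.
- saucer_pink: Rose-pink round saucer, 90 mm across; flat inner floor 74 mm across. Glazed, 12 mm high, loose, about 0.12 kg, on the 45 mm high slatted wooden stand. Origin: centre of its underside, z up; its inner floor is 5 mm above the origin. 
- saucer_blue: Cobalt-blue round saucer, 90 mm across; flat inner floor 74 mm across. Glazed, 12 mm high, loose, about 0.12 kg, on the 45 mm high slatted wooden stand. Origin: centre of its underside, z up; its inner floor is 5 mm above the origin. 
- saucer_green: Green round saucer, 90 mm across; flat inner floor 74 mm across. Glazed, 12 mm high, loose, about 0.12 kg, on the 45 mm high slatted wooden stand. Origin: centre of its underside, z up; its inner floor is 5 mm above the origin. 
- saucer_white: White square saucer, 90 mm square; flat inner floor 78 mm square. x and y axes run square to its sides. Glazed, 12 mm high, loose, about 0.12 kg, on the 45 mm high slatted wooden stand. Origin: centre of its underside, z up; its inner floor is 5 mm above the origin. 
- cactus: Bystander among the pots: unglazed terracotta pot, 62 mm across, with a small ball cactus, 87 mm high in all. Origin: centre of its underside on the bench.
- feed_jar: Bystander among the pots: amber glass jar with a black cap and blank label, 50 mm across, 75 mm high. Origin: centre of its underside on the bench.

How it is judged:
By the outcome, as a careful person would: the job done as asked, in the order asked, and still so for the second after the job is handed in, with the robot touching nothing.
It also fails if it takes over 112 s, if anything falls off the work surface, if the arm or the gripper's body presses on something with over 40 N, if the wrist force passes 120 N, or if a joint passes its speed limit or range.

## Working session

There is one attempt and no reset: what is moved stays moved. The work goes in short steps, Python scripts to look and compute and a shell command to move; the robot and the scene stay as the last step left them, time stands still between calls to the robot, and variables do not carry over. Pictures are saved under pics/ and viewed, at most 14 in all, crops included, and the job is handed in when it is done.

```bash
ls; mkdir -p pics; cat > h.py <<'E'
import numpy as np, cv2
from workcell import telemetry, camera, camera_params, ticket, boxes_of, cut_out, spot_point, bot
def snap(n,f):
    im=camera(n); cv2.imwrite(f,im[:,:,::-1]); return im
E
python3 - <<'E'
from h import *
snap("top","pics/t1.png"); snap("scene","pics/s1.png")
for c in("top","scene"): print(camera_params(c))
print(telemetry.get_obs(), bot.tcp_to_tips)
for t in ["pot_pink","pot_blue","pot_green","pot_white","saucer_pink","saucer_blue","saucer_green","saucer_white","cactus","feed_jar"]:
    for c in("top","scene"): print(t,c,[(np.round(d["at"],3).tolist(),round(d["conf"],2)) for d in spot_point(t,c)[:2]])
print(telemetry.get_obs()["clock"])
E
```

```text
pics
{'camera_matrix': array([[481.57580781,   0.        , 324.73463068],
       [  0.        , 481.57580781, 250.61274886],
       [  0.        ,   0.        ,   1.        ]]), 'eye': array([0.36298299, 0.002394  , 1.08099851]), 'attitude': array([ 0.70533348, -0.70421033,  0.06426529, -0.04962318])}
{'camera_matrix': array([[487.06841656,   0.        , 323.85282846],
       [  0.        , 487.06841656, 234.26002196],
       [  0.        ,   0.        ,   1.        ]]), 'eye': array([1.26583761, 0.3013294 , 0.63127355]), 'attitude': array([ 0.50164352,  0.73571463, -0.38304282, -0.24567451])}
{'clock': 0.1, 'joint_pos': array([ 1.13197494e+00,  2.41314327e-01,  3.85245842e-03,  1.33520074e+00,
       -4.99097010e-05,  1.57080648e+00]), 'joint_vel': array([ 0.00101272, -0.00242771,  0.00208085, -0.00241492,  0.00030187,
        0.00010578]), 'tau': array([ 8.66166573e-06, -3.73137009e+01,  2.53010309e+01,  1.08353456e-02,
        3.75676689e-05,  1.53519352e-05]), 'eef_pos': array([0.21222483, 0.45214266, 0.25251111]), 'tool_rot': array([ 2.17659322e-01,  9.76024358e-01, -9.16200391e
[... 492 characters left out ...]
white top [([0.592, -0.193, 0.004], 0.83)]
pot_white scene [([0.592, -0.192, -0.002], 0.89)]
saucer_pink top [([0.572, 0.306, 0.041], 0.8)]
saucer_pink scene []
saucer_blue top [([0.435, 0.184, 0.042], 0.62)]
saucer_blue scene [([0.433, 0.184, 0.043], 0.84)]
saucer_green top [([0.61, -0.051, 0.001], 0.72), ([0.44, 0.315, 0.044], 0.61)]
saucer_green scene [([0.437, 0.316, 0.048], 0.67)]
saucer_white top [([0.566, 0.184, 0.044], 0.77)]
saucer_white scene [([0.564, 0.182, 0.045], 0.7)]
cactus top [([0.475, -0.184, 0.001], 0.7)]
cactus scene [([0.469, -0.182, -0.0], 0.81)]
feed_jar top [([0.48, -0.073, -0.001], 0.7)]
feed_jar scene [([0.479, -0.068, 0.0], 0.65), ([0.572, 0.306, 0.045], 0.3)]
1.1
```

View pics/t1.png

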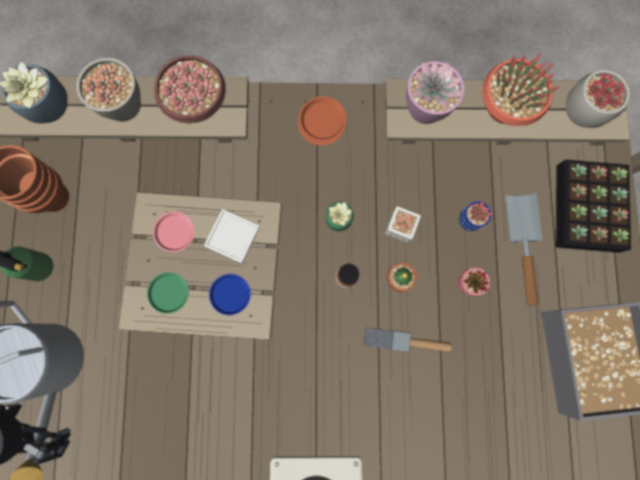

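View pics/s1.png

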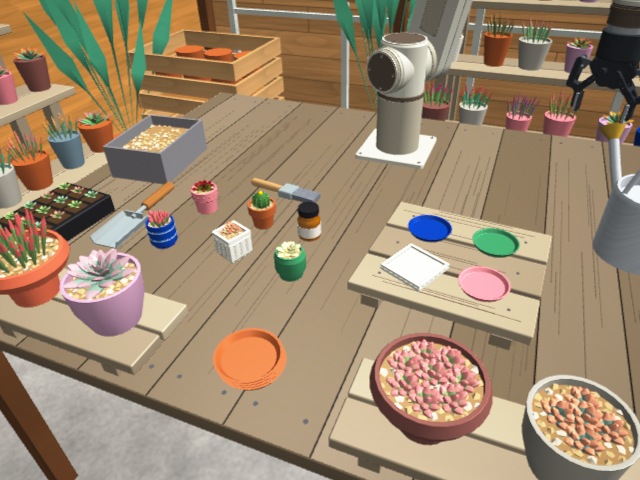

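```bash
cat >> h.py <<'E'
from scipy.spatial.transform import Rotation as R
from scipy.optimize import minimize
def proj(c,P):
    p=camera_params(c); Q=(np.asarray(P)-p["eye"])@R.from_quat(p["attitude"]).as_matrix()
    K=p["camera_matrix"]; return Q[:,:2]/Q[:,2:]*K[0,0]+K[:2,2]
def ring(r,z,sq=False):
    a=np.linspace(0,2*np.pi,48,endpoint=False)
    q=np.c_[np.cos(a),np.sin(a)]*r if not sq else np.array([[1,1],[-1,1],[-1,-1],[1,-1]])*r
    return np.c_[q,np.full(len(q),z)]
M={"pot_pink":[(.024,0),(.030,.036),(.030,.058),(.018,.078)],"pot_blue":[(.024,0),(.029,.008),(.029,.058),(.018,.078)],
"pot_green":[(.024,0),(.031,.02),(.031,.048),(.027,.058),(.018,.078)],"pot_white":[(.024,0),(.028,.006),(.028,.058)],
"saucer":[(.045,.012),(.040,0)]}
def model(t):
    k="saucer" if "saucer" in t else t
    return np.vstack([ring(r,z,"white" in t) for r,z in M[k]])
def sil(c,P,s=4):
    im=np.zeros((480*s,640*s),np.uint8)
    h=cv2.convexHull(np.round((proj(c,P)+.5)*s).astype(np.int32)); cv2.fillConvexPoly(im,h,1)
    return cv2.resize(im.astype(np.float32),(640,480),interpolation=cv2.INTER_AREA)
def mask(t,c,near,z):
    "mask whose centroid lies nearest the seeded spot"
    L=cut_out(t,c); u=proj(c,[[near[0],near[1],z+.03]])[0]
    L=[d["pixels"] for d in L if np.linalg.norm(np.argwhere(d["pixels"]).mean(0)[::-1]-u)<20]
    return L[0] if L else None
def fit(t,masks,x0,z):
    "masks: {camera: mask}; x0: x,y[,yaw]"
    m=model(t)
    def cost(v):
        P=m.copy(); yaw=v[2] if len(v)>2 else 0
        P=R.from_euler("z",yaw).apply(P)+[v[0],v[1],z]
        e=0
        for c,k in masks.items():
            s=sil(c,P); e+=np.abs(s-k).sum()/k.sum()
        return e
    S=np.vstack([x0]+[np.array(x0)+np.eye(len(x0))[i]*([.006,.006,.3][i]) for i in range(len(x0))])
    r=minimize(cost,x0,method="Nelder-Mead",options=dict(initial_simplex=S,xatol=1e-4,fatol=1e-4))
    return r.x,r.fun/len(masks)
E
cat > meas.py <<'E'
from h import *
seed=dict(pot_pink=(.464,-.342),pot_blue=(.615,-.354),pot_green=(.613,-.054),pot_white=(.592,-.193),
saucer_pink=(.572,.306),saucer_blue=(.434,.184),saucer_green=(.438,.315),saucer_white=(.565,.183))
camera("top");camera("scene")
for t,s in seed.items():
    z=0 if "pot" in t else .045
    mk={c:mask(t,c,s,z if "pot" in t else .02) for c in("top","scene")}
    mk={c:m for c,m in mk.items() if m is not None}
    for sub in [mk]+[{c:mk[c]} for c in mk]:
        best=min((fit(t,sub,list(s)+([y] if "white" in t else []),z) for y in ((0.,.5,1.) if "white" in t else (0,))),key=lambda r:r[1])
        print(t,list(sub),np.round(best[0],4),round(best[1],3))
E
python3 meas.py
```

```text
pot_pink ['top', 'scene'] [ 0.4648 -0.3422] 0.114
pot_pink ['top'] [ 0.4645 -0.3421] 0.075
pot_pink ['scene'] [ 0.4649 -0.3428] 0.151
pot_blue ['top', 'scene'] [ 0.614  -0.3554] 0.101
pot_blue ['top'] [ 0.6135 -0.3537] 0.086
pot_blue ['scene'] [ 0.6104 -0.3592] 0.094
pot_green ['top', 'scene'] [ 0.6119 -0.0505] 0.092
pot_green ['top'] [ 0.6115 -0.05  ] 0.041
pot_green ['scene'] [ 0.6093 -0.0525] 0.118
pot_white ['top', 'scene'] [ 0.5934 -0.1917  1.1772] 0.08
pot_white ['top'] [ 0.5942 -0.1909  1.1784] 0.05
pot_white ['scene'] [ 0.5896 -0.1949  1.1548] 0.048
saucer_pink ['top', 'scene'] [0.5704 0.3074] 0.053
saucer_pink ['top'] [0.571  0.3083] 0.037
saucer_pink ['scene'] [0.5688 0.3069] 0.049
saucer_blue ['top', 'scene'] [0.4353 0.183 ] 0.071
saucer_blue ['top'] [0.4365 0.1837] 0.038
saucer_blue ['scene'] [0.4324 0.1816] 0.051
saucer_green ['top', 'scene'] [0.4388 0.3125] 0.073
saucer_green ['top'] [0.44   0.3142] 0.055
saucer_green ['scene'] [0.4378 0.3117] 0.066
saucer_white ['top', 'scene'] [0.5641 0.1826 1.1462] 0.058
saucer_white ['top'] [0.5627 0.1821 1.1536] 0.04
saucer_white ['scene'] [0.5664 0.1823 1.146 ] 0.044
```

```bash
python3 -c "
import cv2;a=cv2.imread('pics/t1.png')
cv2.imwrite('pics/c1.png',cv2.resize(a[180:300,320:500],None,fx=4.4,fy=4.4,interpolation=cv2.INTER_CUBIC))"
```

```text
(no output)
```

View pics/c1.png

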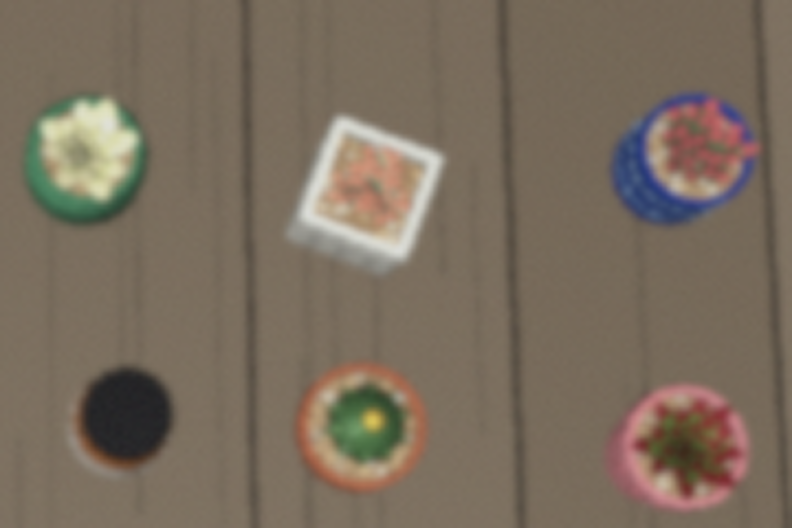

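```bash
python3 -m creep '1 0 0 0 -0.14; 1 0 0 0 -0.14; 1 0 0 0 -0.14; 1 0 0 0 -0.14'; python3 -m creep '1 -0.84 -1 0 0; 1 -0.84 -1 0 0; 1 -0.84 -1 0 0;1 -0.84 -1 0 0; 1 -0.84 -1 0 0'
```

```text
clock: 2.5
eef_pos: [0.2124, 0.4526, 0.2533]
tool_rot: [-0.0, 1.0, -0.0, -0.0]
ft_force: [-0.6, 0.1, 0.7]
grip_width: 0.0855
grasp_force: 0.0
clock: 3.12
eef_pos: [0.3389, 0.3025, 0.2534]
tool_rot: [0.001, 1.0, 0.0, -0.0]
ft_force: [-0.1, 1.7, -0.2]
grip_width: 0.0856
grasp_force: 0.0
```

```bash
python3 -m creep '1 -0.84 -1 0 0; 1 -0.84 -1 0 0; 1 -0.84 -1 0 0;1 -0.84 -1 0 0' >/dev/null; python3 -m creep '1 0 -1 0 0; 1 0 -1 0 0; 1 0 -1 0 0' >/dev/null;  python3 -m creep '1 0 -1 0 0; 1 0 -1 0 0; 1 0 -1 0 0' >/dev/null; python3 -m creep '1 0 -1 0.4 0; 1 0 -1 0.4 0; 1 0 -1 0.4 0';python3 -m creep '1 0 -0.29 0 0; 1 0 -0.29 0 0; 1 0 -0.29 0 0'
```

```text
clock: 4.75
eef_pos: [0.4659, -0.2969, 0.1918]
tool_rot: [-0.001, 1.0, 0.001, -0.001]
ft_force: [0.2, -0.1, 0.5]
grip_width: 0.0856
grasp_force: 0.0
clock: 5.12
eef_pos: [0.4661, -0.3386, 0.193]
tool_rot: [-0.002, 1.0, 0.001, -0.0]
ft_force: [0.1, 0.4, -0.3]
grip_width: 0.0853
grasp_force: 0.0
```

```bash
python3 -m creep '1 0.005 -0.01 0.4 0; 1 0.005 -0.01 0.7 0; 1 0.005 -0.01 0.9 0; 1 0.005 -0.01 0.95 0; 1 0.005 -0.01 0.95 0; 1 0.005 -0.01 0.95 0'; python3 -m creep '0.5 0 0 0 0; 0.5 0 0 0 0;0.5 0 0 0 0;0.5 0 0 0 0;0.5 0 0 0 0;0.5 0 0 0 0;0.5 0 0 0 0;0.5 0 0 0 0'
```

```text
clock: 5.88
eef_pos: [0.4659, -0.3425, 0.0528]
tool_rot: [-0.001, 1.0, -0.001, 0.001]
ft_force: [0.1, 0.2, -0.5]
grip_width: 0.0857
grasp_force: 0.0
clock: 6.88
eef_pos: [0.4654, -0.3427, 0.0526]
tool_rot: [-0.0, 1.0, -0.001, 0.001]
ft_force: [-0.3, 1.2, 6.8]
grip_width: 0.0576
grasp_force: 65.4
```

```bash
python3 -m creep '0.5 0 0 -0.1 0; 0.5 0 0 -0.2 0; 0.5 0 0 -0.2 0;0.5 0 0 -0.2 0'; python3 - <<'E'
from h import *
im=snap("scene","pics/s2.png")
u=proj("scene",[[.465,-.342,.08]])[0].astype(int); print(u)
cv2.imwrite("pics/c2.png",cv2.resize(im[max(0,u[1]-70):u[1]+70,u[0]-90:u[0]+90,::-1],None,fx=4,fy=4,interpolation=cv2.INTER_CUBIC))
E
```

```text
clock: 7.38
eef_pos: [0.4643, -0.3421, 0.0808]
tool_rot: [-0.0, 1.0, 0.0, -0.0]
ft_force: [-1.0, 1.0, -2.4]
grip_width: 0.0582
grasp_force: 65.1
[201 180]
```

View pics/c2.png

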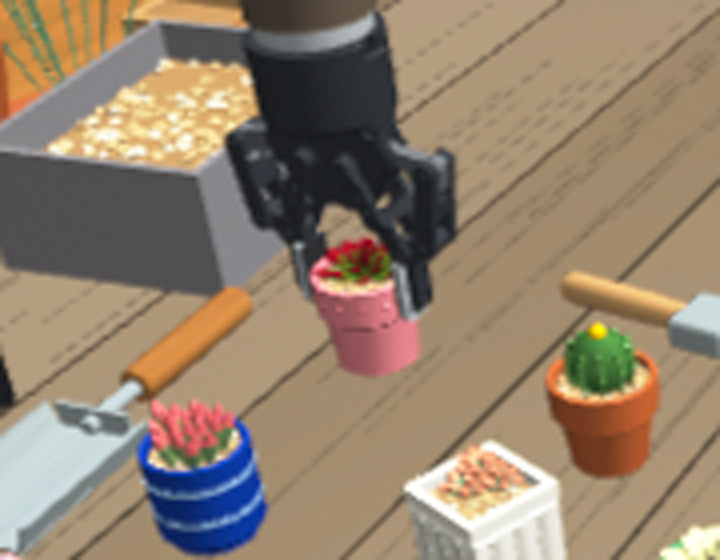

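```bash
python3 -m creep '0.5 0 0 -0.3 0; 0.5 0 0 -0.6 0; 0.5 0 0 -1 0; 0.5 0 0.2 -1 0' >/dev/null; for i in 1; do python3 -m creep '0.5 0 1 0 0; 0.5 0 1 0 0; 0.5 0 1 0 0' >/dev/null; python3 -m creep '0.5 0 1 0 0; 0.5 0 1 0 0; 0.5 0 1 0 0' >/dev/null; python3 -m creep '0.5 -0.35 1 0 0; 0.5 -0.35 1 0 0; 0.5 -0.35 1 0 0' >/dev/null; python3 -m creep '0.5 -0.35 1 0 0; 0.5 -0.35 1 0 0; 0.5 -0.35 1 0 0';  python3 -m creep '0.5 0 0.13 0 0; 0.5 0 0.13 0 0; 0.5 0 0.13 0 0; 0.5 0 0.13 0 0'; done
```

```text
clock: 9.43
eef_pos: [0.5688, 0.291, 0.2292]
tool_rot: [-0.002, 1.0, -0.0, -0.001]
ft_force: [0.9, -0.6, -3.4]
grip_width: 0.058
grasp_force: 66.4
clock: 9.93
eef_pos: [0.5688, 0.306, 0.2313]
tool_rot: [0.0, 1.0, -0.0, 0.0]
ft_force: [1.4, 1.2, -3.1]
grip_width: 0.0582
grasp_force: 66.4
```

```bash
python3 -m creep '0.5 -0.01 0.01 0.3 0; 0.5 -0.01 0.01 0.6 0; 0.5 -0.01 0.01 0.775 0; 0.5 -0.01 0.01 0.775 0; 0.5 -0.01 0.01 0.775 0; 0.5 -0.01 0.01 0.775 0'; python3 - <<'E'
from h import *
im=snap("scene","pics/s3.png");camera("top")
u=proj("scene",[[.57,.307,.08]])[0].astype(int)
cv2.imwrite("pics/c3.png",cv2.resize(im[max(0,u[1]-70):u[1]+70,u[0]-90:u[0]+90,::-1],None,fx=4,fy=4,interpolation=cv2.INTER_CUBIC))
z=telemetry.get_obs()["eef_pos"]; print(z); foot=z[2]-.0526
mk={"scene":mask("pot_pink","scene",(.57,.307),foot)}
if mk["scene"] is not None: print(mk["scene"].sum(),fit("pot_pink",mk,[.57,.307],foot))
E
```

```text
clock: 10.68
eef_pos: [0.5717, 0.3094, 0.117]
tool_rot: [-0.0, 1.0, 0.001, 0.002]
ft_force: [-0.5, 0.3, -3.2]
grip_width: 0.0581
grasp_force: 66.4
[0.57122807 0.30938191 0.11638183]
1390 (array([0.56881995, 0.30698571]), np.float64(0.1468974820143885))
```

View pics/c3.png

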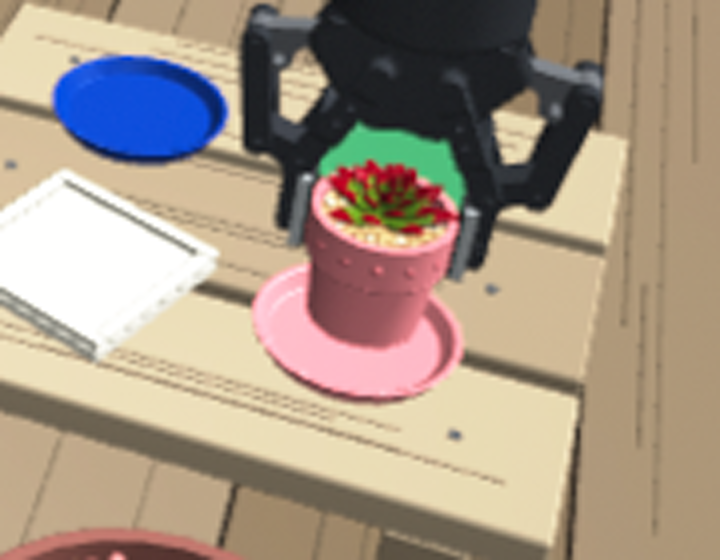

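```bash
python3 -m creep '0.5 0 -0.005 0.04 0; 0.5 0 -0.005 0.065 0; 0.5 0 -0.005 0.08 0; 0.5 0 -0.005 0.085 0; 0.5 0 -0.005 0.085 0'
```

```text
clock: 11.45
eef_pos: [0.57, 0.3081, 0.1027]
tool_rot: [-0.001, 1.0, -0.0, -0.0]
ft_force: [-4.7, -1.8, 5.8]
grip_width: 0.0577
grasp_force: 67.2
```

```bash
python3 -m creep '0.75 0 0 0 0; 0.85 0 0 0 0; 1 0 0 0 0; 1 0 0 0 0; 1 0 0 0 0; 1 0 0 0 0'; python3 -m creep '1 0 0 -0.2 0; 1 0 0 -0.5 0; 1 0 0 -0.7 0; 1 0 -0.3 -0.7 0' >/dev/null;  python3 -m creep '1 0 -1 0 0; 1 0 -1 0 0; 1 0 -1 0 0' >/dev/null; python3 -m creep '1 0 -1 0 0; 1 0 -1 0 0; 1 0 -1 0 0' >/dev/null;python3 -m creep '1 0 -1 0 0; 1 0 -1 0 0; 1 0 -1 0 0' >/dev/null; python3 -m creep '1 -0.3 -1 0 0; 1 -0.3 -1 0 0; 1 -0.3 -1 0 0; 1 -0.3 -1 0 0; 1 -0.3 -1 0 0'
cat > chk.py <<'E'
from h import *
import sys
t,s,x,y=sys.argv[1],sys.argv[2],float(sys.argv[3]),float(sys.argv[4])
camera("top");camera("scene")
for c in("top","scene"):
    for n,z,zz in((t,.05,.05),(s,.045,.02)):
        m=mask(n,c,(x,y),zz)
        print(c,n,None if m is None else fit(n,{c:m},[x,y]+([1.15] if "white" in n else []),z))
E
python3 chk.py pot_pink saucer_pink .5705 .3075
```

```text
clock: 12.2
eef_pos: [0.5703, 0.3082, 0.1018]
tool_rot: [-0.0, 1.0, -0.0, -0.0]
ft_force: [1.0, -0.5, 0.1]
grip_width: 0.0848
grasp_force: 0.0
clock: 14.45
eef_pos: [0.6157, -0.3362, 0.2064]
tool_rot: [-0.001, 1.0, 0.0, -0.0]
ft_force: [0.2, 0.4, -0.3]
grip_width: 0.0851
grasp_force: 0.0
top pot_pink (array([0.56941705, 0.30872841]), np.float64(0.07880078636959371))
top saucer_pink (array([0.57063778, 0.30696244]), np.float64(1.5548780487804879))
scene pot_pink (array([0.56897363, 0.30570117]), np.float64(0.15948918717375093))
scene saucer_pink (array([0.5684286 , 0.30593129]), np.float64(1.2119056195965419))
```

```bash
python3 -m creep '1 0.015 -0.125 0.2 0; 1 0.015 -0.125 0.5 0; 1 0.015 -0.125 0.8 0; 1 0.015 -0.125 0.95 0; 1 0.015 -0.125 0.95 0'; python3 -m creep '1 0 0 0.09 0; 1 0 0 0.09 0; 0.5 0 0 0.09 0;0.5 0 0 0.09 0;0.5 0 0 0.09 0;0.5 0 0 0.09 0;0.5 0 0 0.09 0;0.5 0 0 0.09 0;0.5 0 0 0.09 0; 0.5 0 0 0.09 0'
```

```text
clock: 15.38
eef_pos: [0.6121, -0.354, 0.0617]
tool_rot: [-0.001, 1.0, 0.001, -0.002]
ft_force: [-1.0, -0.3, 0.3]
grip_width: 0.0856
grasp_force: 0.0
clock: 16.62
eef_pos: [0.6146, -0.3559, 0.0524]
tool_rot: [-0.001, 1.0, -0.001, 0.001]
ft_force: [0.1, 0.2, 5.6]
grip_width: 0.0563
grasp_force: 65.1
```

```bash
python3 -m creep '0.5 0 0 -0.2 0; 0.5 0 0 -0.5 0; 0.5 0 0 -0.8 0; 0.5 0 0 -1 0; 0.5 0 0 -1 0';  python3 -m creep '0.5 0.4 1 -0.15 0; 0.5 0.4 1 -0.15 0; 0.5 0.4 1 -0.15 0' >/dev/null; python3 -m creep '0.5 0.4 1 0 0; 0.5 0.4 1 0 0; 0.5 0.4 1 0 0' >/dev/null;python3 -m creep '0.5 0.4 1 0 0; 0.5 0.4 1 0 0; 0.5 0.4 1 0 0' >/dev/null;python3 -m creep '0.5 0 0.59 0 0; 0.5 0 0.59 0 0; 0.5 0 0.59 0 0; 0.5 0 0.59 0 0'
```

```text
clock: 17.25
eef_pos: [0.6149, -0.3562, 0.2034]
tool_rot: [-0.0, 1.0, -0.001, 0.002]
ft_force: [0.1, -0.1, -2.3]
grip_width: 0.0557
grasp_force: 64.6
clock: 18.88
eef_pos: [0.4321, 0.182, 0.2216]
tool_rot: [-0.0, 1.0, -0.001, -0.002]
ft_force: [-0.0, -0.7, -2.3]
grip_width: 0.0562
grasp_force: 65.0
```

```bash
python3 -m creep '0.5 -0.015 0.005 0.3 0; 0.5 -0.015 0.005 0.6 0; 0.5 -0.015 0.005 0.72 0; 0.5 -0.015 0.005 0.72 0; 0.5 -0.015 0.005 0.72 0'; python3 - <<'E'
from h import *
snap("scene","pics/s4.png");camera("top")
z=telemetry.get_obs()["eef_pos"]; print(z); foot=z[2]-.0522
for c in("scene","top"):
  m=mask("pot_blue",c,(.435,.183),foot)
  if m is not None: print(c,m.sum(),fit("pot_blue",{c:m},[.435,.183],foot))
E
```

```text
clock: 19.5
eef_pos: [0.4361, 0.1831, 0.116]
tool_rot: [0.0, 1.0, 0.0, 0.001]
ft_force: [0.0, 0.1, -1.3]
grip_width: 0.056
grasp_force: 65.0
[0.4365218  0.18361264 0.11657161]
scene 1004 (array([0.43117391, 0.18097099]), np.float64(0.15892679282868527))
top 103 (array([0.43260937, 0.16572656]), np.float64(6.598907766990291))
```

```bash
python3 -m creep '0.5 0 0 0.04 0; 0.5 0 0 0.07 0; 0.5 0 0 0.085 0; 0.5 0 0 0.09 0; 0.5 0 0 0.09 0'
```

```text
clock: 20.32
eef_pos: [0.4351, 0.1835, 0.1023]
tool_rot: [-0.001, 1.0, -0.0, -0.0]
ft_force: [-2.6, -1.9, 4.7]
grip_width: 0.0563
grasp_force: 65.9
```

```bash
python3 -m creep '0.75 0 0 0 0; 0.85 0 0 0 0; 1 0 0 0 0; 1 0 0 0 0; 1 0 0 0 0; 1 0 0 0 0'; python3 -m creep '1 0 0 -0.2 0; 1 0 0 -0.5 0; 1 0 0 -0.7 0; 1 0 -0.3 -0.7 0; 1 0 -0.3 -0.7 0' >/dev/null;  python3 -m creep '1 -0.6 -0.63 0 0; 1 -0.6 -0.63 0 0; 1 -0.6 -0.63 0 0' >/dev/null; python3 -m creep '1 -0.576 -0.63 0 0; 1 -0.576 -0.63 0 0; 1 -0.576 -0.63 0 0; 1 -0.576 -0.63 0 0'; python3 chk.py pot_blue saucer_blue .435 .183
```

```text
clock: 21.08
eef_pos: [0.4355, 0.1836, 0.1018]
tool_rot: [-0.0, 1.0, -0.0, -0.0]
ft_force: [-0.5, -0.1, 0.2]
grip_width: 0.0853
grasp_force: 0.0
clock: 22.58
eef_pos: [0.6114, -0.0493, 0.2059]
tool_rot: [-0.001, 1.0, 0.0, -0.001]
ft_force: [-0.5, 0.6, 0.8]
grip_width: 0.0856
grasp_force: 0.0
top pot_blue (array([0.43328964, 0.18307935]), np.float64(0.044267411300919844))
top saucer_blue (array([0.436366  , 0.18085774]), np.float64(1.8198529411764706))
scene pot_blue (array([0.43004423, 0.17993044]), np.float64(0.1296273445212241))
scene saucer_blue (array([0.43420532, 0.18082178]), np.float64(1.337962962962963))
```

```bash
python3 -m creep '1 0 -0.01 0.2 0; 1 0 -0.01 0.5 0; 1 0 -0.01 0.8 0; 1 0 -0.01 0.95 0; 1 0 -0.01 0.95 0'; python3 -m creep '1 0 0 0.13 0; 1 0 0 0.14 0; 0.5 0 0 0.14 0;0.5 0 0 0.14 0;0.5 0 0 0.14 0;0.5 0 0 0.14 0;0.5 0 0 0.14 0;0.5 0 0 0.14 0;0.5 0 0 0.14 0; 0.5 0 0 0.14 0';python3 -m creep '0.5 0 0 -0.2 0; 0.5 0 0 -0.5 0; 0.5 0 0 -0.8 0; 0.5 0 0 -1 0; 0.5 0 0 -1 0'
```

```text
clock: 23.5
eef_pos: [0.61, -0.051, 0.0624]
tool_rot: [-0.001, 1.0, 0.0, -0.002]
ft_force: [0.2, -1.3, 0.8]
grip_width: 0.0852
grasp_force: 0.0
clock: 24.75
eef_pos: [0.6136, -0.0516, 0.0455]
tool_rot: [-0.001, 1.0, 0.0, 0.002]
ft_force: [-1.5, 0.2, 6.0]
grip_width: 0.06
grasp_force: 66.4
clock: 25.38
eef_pos: [0.6137, -0.052, 0.1962]
tool_rot: [-0.0, 1.0, -0.0, 0.003]
ft_force: [0.1, 0.0, -3.7]
grip_width: 0.0597
grasp_force: 66.0
```

```bash
python3 -m creep '0.5 0.4 1 -0.15 0; 0.5 0.4 1 -0.15 0; 0.5 0.4 1 -0.15 0' >/dev/null; python3 -m creep '0.5 0.4 1 0 0; 0.5 0.4 1 0 0; 0.5 0.4 1 0 0' >/dev/null;python3 -m creep '0.5 0.35 0.43 0 0; 0.5 0.35 0.43 0 0; 0.5 0.35 0.43 0 0; 0.5 0.35 0.43 0 0'; python3 -m creep '0.5 0 0 0.3 0; 0.5 0 0 0.6 0; 0.5 0 0 0.7 0; 0.5 0 0 0.7 0; 0.5 0 0 0.7 0;0.5 0 0 0.7 0'; python3 - <<'E'
from h import *
snap("scene","pics/s5.png");camera("top")
z=telemetry.get_obs()["eef_pos"]; print(z); foot=z[2]-.0455
for c in("scene","top"):
  m=mask("pot_green",c,(.439,.313),foot)
  if m is not None: print(c,m.sum(),fit("pot_green",{c:m},[.439,.313],foot))
E
```

```text
clock: 26.62
eef_pos: [0.4389, 0.3118, 0.2143]
tool_rot: [-0.0, 1.0, -0.001, -0.001]
ft_force: [0.9, -0.2, -2.0]
grip_width: 0.0604
grasp_force: 66.2
clock: 27.38
eef_pos: [0.4405, 0.3134, 0.1127]
tool_rot: [-0.0, 1.0, 0.001, 0.002]
ft_force: [-0.2, -0.1, -1.8]
grip_width: 0.06
grasp_force: 66.1
[0.439954   0.31317479 0.11216019]
scene 1138 (array([0.43598493, 0.31060358]), np.float64(0.1749780316344464))
top 208 (array([0.43415185, 0.31249742]), np.float64(3.3070913461538463))
```

```bash
python3 -m creep '0.5 -0.013 0.007 0.05 0; 0.5 -0.013 0.007 0.08 0; 0.5 -0.013 0.007 0.1 0; 0.5 -0.013 0.007 0.108 0; 0.5 -0.013 0.007 0.108 0'
```

```text
clock: 28.2
eef_pos: [0.4407, 0.3134, 0.0955]
tool_rot: [-0.001, 1.0, -0.0, -0.0]
ft_force: [-3.6, -2.2, 6.3]
grip_width: 0.0601
grasp_force: 67.0
```

```bash
python3 -m creep '0.75 0 0 0 0; 0.85 0 0 0 0; 1 0 0 0 0; 1 0 0 0 0; 1 0 0 0 0; 1 0 0 0 0' >/dev/null; python3 -m creep '1 0 0 -0.2 0; 1 0 0 -0.5 0; 1 0 0 -0.75 0; 1 0 -0.3 -0.75 0; 1 0 -0.3 -0.75 0' >/dev/null;  python3 -m creep '1 0 -1 0 0; 1 0 -1 0 0; 1 0 -1 0 0' >/dev/null; python3 -m creep '1 -0.5 -1 0 0; 1 -0.5 -1 0 0; 1 -0.5 -1 0 0' >/dev/null; python3 -m creep '1 -0.51 -1 0 0.126; 1 -0.51 -1 0 0.126; 1 -0.51 -1 0 0.126; 1 -0.51 -1 0 0.126; 1 -0.51 -1 0 0.126';python3 chk.py pot_green saucer_green .439 .313; python3 - <<'E'
from h import *
o=telemetry.get_obs(); r=R.from_quat(o["tool_rot"]).as_matrix(); print(o["eef_pos"],r[:,0],r[:,1],np.degrees(np.arctan2(r[1,1],r[0,1])))
for dx,dy in [(.593,-.192)]:
  print(((np.array([dx,dy,.050])-o["eef_pos"])@r)/.15)
E
```

```text
clock: 30.95
eef_pos: [0.5929, -0.1804, 0.2062]
tool_rot: [0.196, 0.981, 0.0, -0.001]
ft_force: [-0.5, 0.2, 0.5]
grip_width: 0.0855
grasp_force: 0.0
top pot_green (array([0.43902055, 0.31317644]), np.float64(0.05106060606060606))
top saucer_green (array([0.4394089 , 0.31276547]), np.float64(1.6728551660516606))
scene pot_green (array([0.43624072, 0.31129451]), np.float64(0.17177672955974843))
scene saucer_green (array([0.43259532, 0.31281752]), np.float64(2.9980332167832167))
[ 0.59313071 -0.18009308  0.20758467] [-9.23665278e-01  3.83199993e-01 -4.68799402e-04] [3.83199992e-01 9.23665392e-01 9.70102442e-05] 67.4679609816247
[-0.02912082 -0.07375594  1.05057111]
```

Green is centred. Heading is 67.5°, as wanted; descend on the white pot.

```bash
python3 -m creep '1 -0.029 -0.074 0.2 0; 1 -0.029 -0.074 0.5 0; 1 -0.029 -0.074 0.8 0; 1 -0.029 -0.074 0.95 0; 1 -0.029 -0.074 0.95 0'; python3 -m creep '1 0 0 0.09 0; 1 0 0 0.09 0; 0.5 0 0 0.09 0;0.5 0 0 0.09 0;0.5 0 0 0.09 0;0.5 0 0 0.09 0;0.5 0 0 0.09 0;0.5 0 0 0.09 0;0.5 0 0 0.09 0; 0.5 0 0 0.09 0';python3 -m creep '0.5 0 0 -0.2 0; 0.5 0 0 -0.5 0; 0.5 0 0 -0.8 0; 0.5 0 0 -1 0; 0.5 0 0 -1 0'; python3 - <<'E'
from h import *
o=telemetry.get_obs(); r=R.from_quat(o["tool_rot"]).as_matrix(); print(o["eef_pos"],r[:,0],r[:,1],np.degrees(np.arctan2(r[1,1],r[0,1])))
print(((np.array([.565,.1825,.22])-o["eef_pos"])@r)/.15)
E
```

```text
clock: 31.88
eef_pos: [0.5911, -0.192, 0.0625]
tool_rot: [0.196, 0.981, 0.0, -0.002]
ft_force: [0.0, -0.3, -0.2]
grip_width: 0.0854
grasp_force: 0.0
clock: 33.12
eef_pos: [0.594, -0.1933, 0.0524]
tool_rot: [0.196, 0.981, 0.0, 0.001]
ft_force: [1.0, 0.8, 4.6]
grip_width: 0.055
grasp_force: 65.7
clock: 33.75
eef_pos: [0.5939, -0.1936, 0.203]
tool_rot: [0.196, 0.981, -0.0, 0.002]
ft_force: [0.4, -0.8, -2.8]
grip_width: 0.055
grasp_force: 65.0
[ 0.59393342 -0.19362546  0.20300614] [-0.92299972  0.38477802 -0.0041705 ] [ 3.84781400e-01  9.23007732e-01 -9.52017397e-06] 67.36983001285255
[ 1.14239649  2.24022337 -0.11807909]
```

```bash
python3 -m creep '0.5 0.4 0.75 -0.12 0; 0.5 0.4 0.75 -0.12 0; 0.5 0.4 0.75 -0.12 0' >/dev/null; python3 -m creep '0.5 0.4 0.75 0 0; 0.5 0.4 0.75 0 0; 0.5 0.4 0.75 0 0' >/dev/null;python3 -m creep '0.5 0.34 0.74 0 0.009; 0.5 0.34 0.74 0 0.009; 0.5 0.34 0.74 0 0.009; 0.5 0.34 0.74 0 0.009'; python3 -m creep '0.5 0 0 0.3 0; 0.5 0 0 0.6 0; 0.5 0 0 0.7 0; 0.5 0 0 0.7 0; 0.5 0 0 0.7 0;0.5 0 0 0.7 0'; python3 - <<'E'
from h import *
im=snap("scene","pics/s6.png");camera("top")
u=proj("scene",[[.565,.182,.08]])[0].astype(int)
cv2.imwrite("pics/c6.png",cv2.resize(im[max(0,u[1]-70):u[1]+70,u[0]-90:u[0]+90,::-1],None,fx=4,fy=4,interpolation=cv2.INTER_CUBIC))
o=telemetry.get_obs();z=o["eef_pos"]; foot=z[2]-.0522;r=R.from_quat(o["tool_rot"]).as_matrix(); print(z,np.degrees(np.arctan2(r[1,1],r[0,1])))
for c in("scene",):
  m=mask("pot_white",c,(.565,.1825),foot)
  if m is not None: print(c,m.sum(),fit("pot_white",{c:m},[.565,.1825,1.15],foot))
E
```

```text
clock: 35.0
eef_pos: [0.5638, 0.1817, 0.2171]
tool_rot: [0.21, 0.978, -0.001, -0.001]
ft_force: [0.1, -0.2, -3.4]
grip_width: 0.0549
grasp_force: 66.1
clock: 35.75
eef_pos: [0.5658, 0.1831, 0.1162]
tool_rot: [0.21, 0.978, 0.001, 0.002]
ft_force: [-0.6, 0.1, -2.7]
grip_width: 0.0547
grasp_force: 65.9
[0.56516352 0.18312252 0.11561495] 65.76599001129514
scene 1263 (array([0.56139791, 0.18053449, 1.24580129]), np.float64(0.2936955661124307))
```

View pics/c6.png

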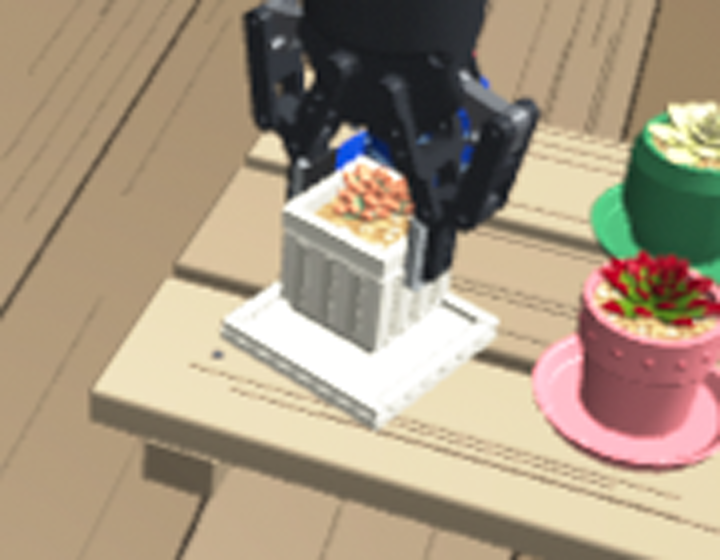

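```bash
python3 -m creep '0.5 0 0 0.04 0; 0.5 0 0 0.07 0; 0.5 0 0 0.085 0; 0.5 0 0 0.09 0; 0.5 0 0 0.09 0'
```

```text
clock: 36.52
eef_pos: [0.564, 0.1829, 0.1034]
tool_rot: [0.21, 0.978, 0.0, 0.001]
ft_force: [-5.9, -1.7, 13.3]
grip_width: 0.0547
grasp_force: 68.1
```

Firm contact; release, rise and back off, then look.

```bash
python3 -m creep '0.75 0 0 0 0; 0.85 0 0 0 0; 1 0 0 0 0; 1 0 0 0 0; 1 0 0 0 0; 1 0 0 0 0'; python3 -m creep '1 0 0 -0.2 0; 1 0 0 -0.5 0; 1 0 0 -0.75 0; 1 0 -0.3 -0.75 0; 1 0 -0.3 -0.75 0' >/dev/null; python3 -m creep '1 0 -1 0 0; 1 0 -1 0 0; 1 0 -1 0 0; 1 0 -1 0 0' >/dev/null; python3 -m creep '1 0 -0.6 0 0; 1 0 -0.6 0 0; 1 0 -0.6 0 0; 1 0 -0.6 0 0';python3 chk.py pot_white saucer_white .565 .183; python3 - <<'E'
from h import *
im=snap("top","pics/t7.png")
cv2.imwrite("pics/c7.png",cv2.resize(im[180:345,110:290,::-1],None,fx=3.6,fy=3.6,interpolation=cv2.INTER_CUBIC))
im=snap("scene","pics/s7.png")
cv2.imwrite("pics/c8.png",cv2.resize(im[160:330,340:570,::-1],None,fx=3.4,fy=3.4,interpolation=cv2.INTER_CUBIC))
E
```

```text
clock: 37.28
eef_pos: [0.5643, 0.1828, 0.1005]
tool_rot: [0.21, 0.978, -0.0, -0.0]
ft_force: [-0.2, 0.8, -0.2]
grip_width: 0.0855
grasp_force: 0.0
clock: 38.9
eef_pos: [0.4483, -0.076, 0.2131]
tool_rot: [0.209, 0.978, 0.0, 0.0]
ft_force: [0.1, -0.4, -0.4]
grip_width: 0.0854
grasp_force: 0.0
top pot_white (array([0.56328434, 0.18447766, 1.164101  ]), np.float64(0.06571948488241881))
top saucer_white (array([0.56195145, 0.18132208, 1.13737161]), np.float64(1.2503991060025543))
scene pot_white (array([0.55899799, 0.18074365, 1.15354225]), np.float64(0.03590764331210191))
scene saucer_white (array([0.56815652, 0.18346611, 1.13141846]), np.float64(0.9177115987460815))
```

View pics/c7.png

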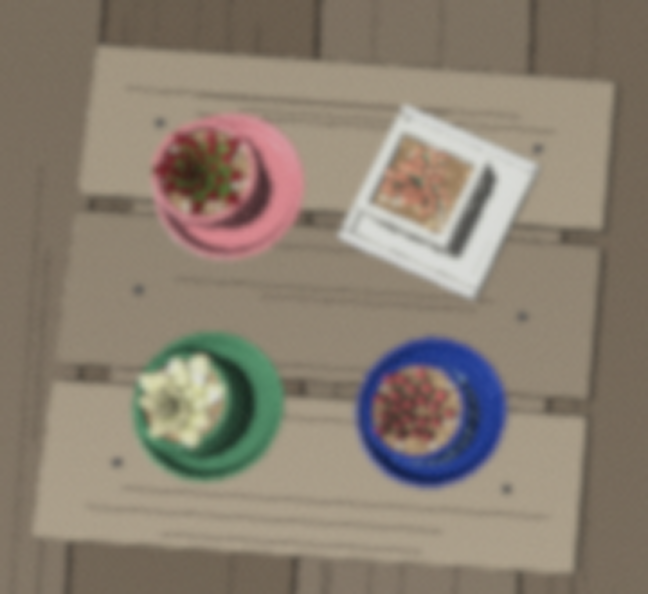

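View pics/c8.png

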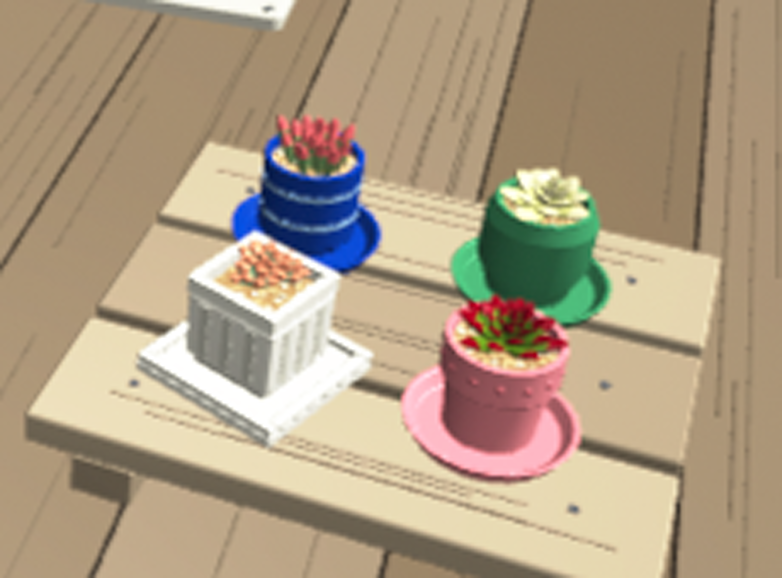

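```bash
cat > ov.py <<'E'
from h import *
import sys
def ov(t,n,x,y,c,yaw,w,f):
    im=cv2.imread(f); s=9
    u=proj(c,[[x,y,.07]])[0].astype(int); x0,y0=u[0]-w,u[1]-w
    a=cv2.resize(im[y0:y0+2*w,x0:x0+2*w],None,fx=s,fy=s,interpolation=cv2.INTER_CUBIC)
    for z0,L,col in((.05,[(.024,0),(.028,.006),(.028,.058)],(0,0,255)),(.045,[(.045,.012),(.045,0),(.039,.005)],(255,0,0))):
        for r,z in L:
            P=R.from_euler("z",yaw).apply(ring(r,z,True))+[x,y,z0]
            q=np.round((proj(c,P)+.5-[x0,y0])*s).astype(np.int32); cv2.polylines(a,[q],True,col,1)
    return a
x,y,yaw=map(float,sys.argv[1:4])
cv2.imwrite(sys.argv[4],np.hstack([ov(0,0,x,y,"top",yaw,32,"pics/t7.png")[:560,60:460],ov(0,0,x,y,"scene",yaw,32,"pics/s7.png")[:560,90:490]]))
E
python3 ov.py .5641 .1826 1.148 pics/o1.png
```

```text
(no output)
```

View pics/o1.png

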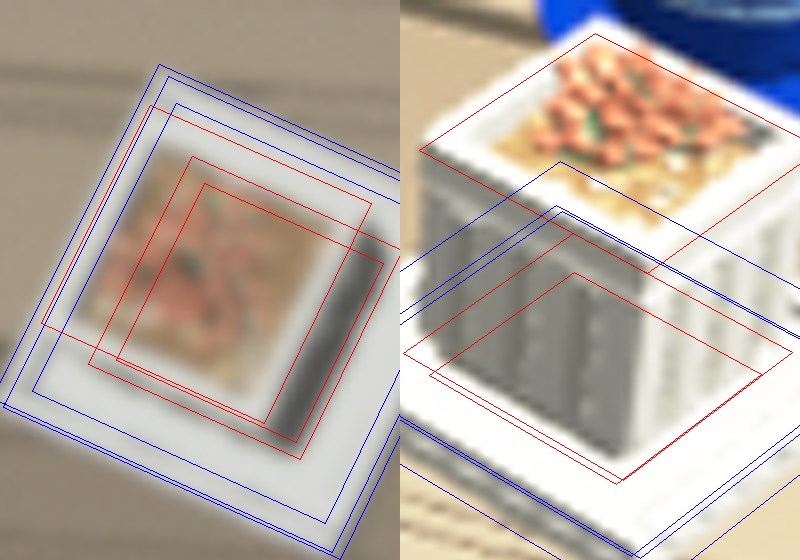

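```bash
cat > joint.py <<'E'
from h import *
import sys
M["pot_white"].append((.014,.076))
S=dict(pink=(.5705,.3075),blue=(.4353,.183),green=(.439,.313),white=(.5641,.1826))
for c in ("top","scene"):
    camera(c)
    for k,(x,y) in S.items():
        p=mask("pot_"+k,c,(x,y),.05); s=mask("saucer_"+k,c,(x,y),.025)
        if p is None or s is None: print(c,k,"missed"); continue
        sq=k=="white"; mp,ms=model("pot_"+k),model("saucer_"+k)
        def cost(v):
            yp,ys=(v[4],v[5]) if sq else (0,0)
            P=sil(c,R.from_euler("z",yp).apply(mp)+[v[0],v[1],.05]); Q=sil(c,R.from_euler("z",ys).apply(ms)+[v[2],v[3],.045])
            return (np.abs(P-p).sum()+np.abs(np.maximum(P,Q)-(p|s)).sum())/p.sum()
        x0=np.array([x,y,x,y]+[1.15]*(2*sq)); n=len(x0)
        T=np.vstack([x0]+[x0+np.eye(n)[i]*(.005 if i<4 else .08) for i in range(n)])
        r=minimize(cost,x0,method="Nelder-Mead",options=dict(initial_simplex=T,xatol=1e-4,fatol=1e-4,maxiter=600))
        v=r.x; print(c,k,"pot",v[:2].round(4),"saucer",v[2:4].round(4),"diff mm",(1e3*(v[:2]-v[2:4])).round(1),v[4:].round(3),round(r.fun,3))
E
python3 joint.py
```

```text
top pink pot [0.5694 0.3076] saucer [0.5719 0.3089] diff mm [-2.5 -1.3] [] 0.205
top blue pot [0.4341 0.1836] saucer [0.4351 0.182 ] diff mm [-1.   1.6] [] 0.19
top green pot [0.4395 0.3122] saucer [0.4392 0.3131] diff mm [ 0.2 -0.8] [] 0.189
top white pot [0.5631 0.1843] saucer [0.5622 0.1807] diff mm [0.9 3.5] [1.157 1.139] 0.117
scene pink pot [0.5765 0.3051] saucer [0.5673 0.3067] diff mm [ 9.2 -1.6] [] 0.273
scene blue pot [0.4343 0.1813] saucer [0.4223 0.1829] diff mm [12.  -1.6] [] 0.338
scene green pot [0.4506 0.3099] saucer [0.4335 0.3115] diff mm [17.1 -1.6] [] 0.54
scene white pot [0.5609 0.181 ] saucer [0.5668 0.184 ] diff mm [-5.9 -3. ] [1.214 1.137] 0.166
```

```bash
cat > wh.py <<'E'
from h import *
def wmask(f,c,x,y,thr=None):
    im=cv2.imread(f).astype(int); u=proj(c,[[x,y,.05]])[0].astype(int)
    w=45; sub=im[u[1]-w:u[1]+w,u[0]-w:u[0]+w]
    sat=(sub.max(2)-sub.min(2)); v=sub.min(2)
    b=((v-.0*sat)>(thr)).astype(np.uint8)
    n,l,s,_=cv2.connectedComponentsWithStats(b); k=1+s[1:,4].argmax()
    m=np.zeros(im.shape[:2],np.uint8); m[u[1]-w:u[1]+w,u[0]-w:u[0]+w]=l==k
    h=cv2.convexHull(np.argwhere(m)[:,::-1].astype(np.int32)); cv2.fillConvexPoly(m,h,1)
    return m
for f,c in(("pics/t1.png","top"),("pics/s1.png","scene")):
    im=cv2.imread(f); u=proj(c,[[.5641,.1826,.05]])[0].astype(int)
    print("blue chan sample",im[u[1],u[0]], im[u[1],u[0]-42])
    for thr in((130,150,165) if c=="top" else (150,170,185)):
        m=wmask(f,c,.5641,.1826,thr); print(c,thr,m.sum(),fit("saucer_white",{c:m},[.5641,.1826,1.148],.045))
    h=M["saucer"]; 
E
python3 wh.py
```

```text
blue chan sample [222 226 225] [151 143 221]
top 130 4909 (array([0.56551667, 0.18557222, 1.31327778]), np.float64(0.6450397229578325))
top 150 1888 (array([0.56300095, 0.1832854 , 1.17003888]), np.float64(0.076171875))
top 165 1802 (array([0.56355257, 0.1833576 , 1.1468968 ]), np.float64(0.03978218645948946))
blue chan sample [253 254 254] [180 219 232]
scene 150 5027 (array([ 0.60602974,  0.21468249, -0.03598264]), np.float64(0.6118087328426497))
scene 170 4340 (array([0.59466617, 0.20785777, 0.10721184]), np.float64(0.5642713133640553))
scene 185 1814 (array([0.56124324, 0.1850356 , 1.09588433]), np.float64(0.08413726571113561))
```

```bash
python3 - <<'E'
from wh import *
print("--")
for thr in (200,210,220,230):
    m=wmask("pics/s1.png","scene",.5641,.1826,thr); print(thr,m.sum(),fit("saucer_white",{"scene":m},[.5641,.1826,1.148],.045))
E
python3 -c "
import cv2
a=cv2.imread('pics/s7.png')[215:300,370:460]; b=cv2.imread('pics/s1.png')[240:295,375:455]
cv2.imwrite('pics/z1.png',cv2.resize(a,None,fx=6.6,fy=6.6,interpolation=cv2.INTER_CUBIC))"
```

```text
blue chan sample [222 226 225] [151 143 221]
top 130 4909 (array([0.56551667, 0.18557222, 1.31327778]), np.float64(0.6450397229578325))
top 150 1888 (array([0.56300095, 0.1832854 , 1.17003888]), np.float64(0.076171875))
top 165 1802 (array([0.56355257, 0.1833576 , 1.1468968 ]), np.float64(0.03978218645948946))
blue chan sample [253 254 254] [180 219 232]
scene 150 5027 (array([ 0.60602974,  0.21468249, -0.03598264]), np.float64(0.6118087328426497))
scene 170 4340 (array([0.59466617, 0.20785777, 0.10721184]), np.float64(0.5642713133640553))
scene 185 1814 (array([0.56124324, 0.1850356 , 1.09588433]), np.float64(0.08413726571113561))
--
200 1747 (array([0.56063855, 0.18498371, 1.11613247]), np.float64(0.06983400114481969))
210 1711 (array([0.56026024, 0.18473239, 1.13317384]), np.float64(0.06765049678550555))
220 1663 (array([0.55984443, 0.18500791, 1.14148725]), np.float64(0.07328622970535177))
230 1630 (array([0.55888472, 0.18432896, 1.14820048]), np.float64(0.06269171779141104))
```

View pics/z1.png

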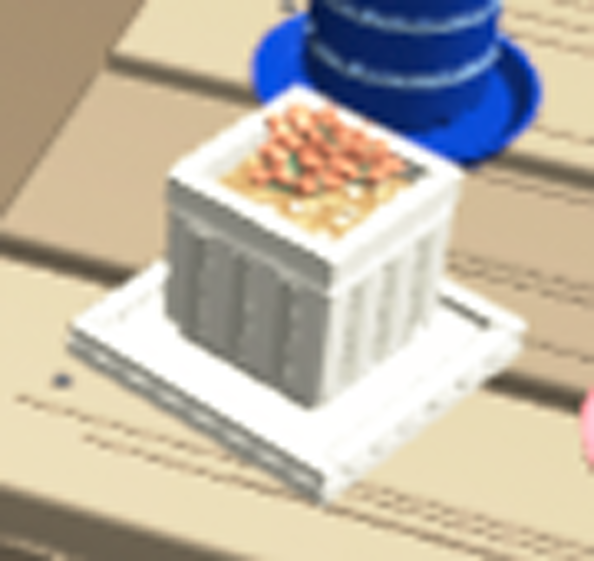

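```bash
python3 - <<'E'
from h import *
p=camera_params("scene");K=p["camera_matrix"];Rm=R.from_quat(p["attitude"]).as_matrix()
def bp(x,y,z):
    u,v=370+x/6.6-.5,215+y/6.6-.5
    d=Rm@np.array([(u-K[0,2])/K[0,0],(v-K[1,2])/K[1,1],1]); return (p["eye"]+d*(z-p["eye"][2])/d[2])[:2]
l,r,n=bp(70,328,.057),bp(527,328,.057),bp(322,476,.057)
print("saucer",l,r,n,"side",np.linalg.norm(l-n),np.linalg.norm(r-n),"centre",(l+r)/2)
for q in((168,175),(462,175),(332,262),(300,87)): print("rim",bp(*q,.108))
a,b,c,d=[bp(*q,.108) for q in((168,175),(462,175),(332,262),(300,87))]; print("pot centre",(a+b)/2,(c+d)/2,np.linalg.norm(a-c),np.linalg.norm(b-c))
f=bp(315,408,.05); print("foot corner",f,"saucer near corner - foot",n-f, np.linalg.norm(n-f),"expect",(.045-.024)*2**.5)
E
```

```text
saucer [0.58616141 0.12348918] [0.5417473  0.24227519] [0.62185583 0.20325066] side 0.08738413279736222 0.08910830723632703 centre [0.56395435 0.18288218]
rim [0.57466795 0.14524476]
rim [0.54719542 0.21936508]
rim [0.5966538  0.19530334]
rim [0.5217707  0.16885983]
pot centre [0.56093169 0.18230492] [0.55921225 0.18208159] 0.054673932891161736 0.05500089692567935
foot corner [0.58751574 0.19390889] saucer near corner - foot [0.03434009 0.00934177] 0.035588063036930406 expect 0.029698484809834995
```

```bash
python3 -c "
from h import *
print(telemetry.get_obs()['clock']); print(ticket.job_done())"
```

```text
40.2
the job is handed in; nothing more can be done
None
```

All four pots stand upright in the saucers of their own colour, each within about 2–5 mm of the middle by the cameras. The white pot is lined up with its saucer to about 1°. I handed the job in at 40.2 s; no verdict came back.

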